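Fit the index plate on the probe selector and latch it

TASK

Turn the red latch on the grey probe selector fully open, then lower the loose green index plate over the selector's shaft and its small pin at once until it lies flush on its seat. Then turn the latch back so that it points straight at the shaft and holds the plate.

Things in the scene. Friction and masses are not known exactly. Their poses are not given: they have to be found in the camera images.
- selector: Grey probe selector box fixed on the table, 130 (its x) x 190 (its y) mm, top face at 40 mm. Origin on the table under the shaft axis, z up, yaw within 0.3 rad of the world axes. Spans -65 to +65 mm in its x, -120 to +70 mm in its y. On it: a round dark seat, 92 mm across, top at 45 mm, with shaft and pin; the red latch on its -y side.
- shaft_foot (a point): Point on the shaft axis at the height of the seat (45 mm above the table); axes as the selector's. The steel shaft is 14 mm thick and rises 46 mm above the seat, its upper 9 mm tapering to 6 mm.
- pin_foot (a point): Point on the axis of the brass anti-rotation pin at the height of the seat, 36 mm from the shaft axis in the selector's -x direction (yellow mark beside it). The pin is 6 mm thick and rises 10 mm above the seat, its upper 4 mm tapering to 2 mm.
- latch (a joint): Red quarter-turn latch: angle about the vertical, counter-clockwise from above positive, stops at 0 and 1.5 rad, stays where left (friction about 0.03 N m). 0: closed, arm points at the shaft (selector +y). 1.5: open, arm points to the selector's -x. Arm 16 mm wide, 6 mm thick, reaches 50 mm from its axis, underside 57 mm above the table; it blocks the plate below about 1.0 rad.
- latch_wing (a point): Point on the latch axis, 85 mm above the table, 85 mm from the shaft axis in the selector's -y direction. It lies in the latch's grip wing: 12 mm thick, 40 mm long along the arm's direction, centred on the axis, from 63 to 97 mm above the table. Turns with the latch: its y axis points along the arm.
- index_plate: Loose green metal plate, 100 x 100 x 10 mm, about 0.25 to 0.5 kg, with a blue square hub. Origin at the centre of the underside, z up. A 17 mm through hole runs down the centre of plate and hub. Starts flat on the table, turned up to 0.6 rad from the world axes. Seated, its axes match the selector's and its underside is 45 mm above the table.
- plate_pin_hole (a point): Centre of the pin hole at the plate's underside: 9 mm through hole, 36 mm from the plate's centre in the plate's -x direction, yellow mark beside it on the top.
- plate_hub (a point): Point on the hub's axis, 32 mm above the plate's underside. The hub is 36 x 36 mm, sides parallel to the plate's edges, from the plate's top (10 mm) to 42 mm above its underside; the place to grip.

How it is judged:
By the outcome, as a careful person would: the job done as asked, in the order asked, and still so for the second after the job is handed in, with the robot touching nothing.
It also fails if it takes over 72 s, if anything falls off the work surface, if the arm or the gripper's body presses on something with over 40 N, if the wrist force passes 120 N, or if a joint passes its speed limit or range.

ROBOT

A 6-joint arm with a two-finger parallel gripper is mounted at the origin on a cart in front of the work surface, level with it; the furniture and walls round the work are solid. World frame = base frame: x ahead of the robot, y to its left, z up, the work surface at z = 0. Lengths are in m, angles in rad, forces in N, time in s.
With the tool pointing down it reaches from about 0.275 to 0.85 m from the base axis. Payload 5.2 kg.
Tool frame: the origin (TCP) lies midway between the tips of the shut fingers; the grasp point (between the pads) lies 19 mm behind it; z points along the fingers, y is the line along which they close (so a half turn about z gives the same grasp; the last joint's range is limited). The gripper opens to 85 mm and grips with 20 to 120 N. Pads are 22 mm wide; open, the fingers measure 114 mm over their backs; the gripper's body (76 mm by 85 mm) begins 54 mm behind the grasp point. The pads swing forward as they close: fully open they stand 13 mm farther back than shut.
Start: joints at [-1.331, 0.259, 1.535, -0, 1.348, -0.203], TCP at [0.236, -0.497, 0.231] pointing down, gripper open.
Joint ranges: [-3.14, 3.14], [-0.91, 2.08], [0.19, 2.58], [-1.22, 4.36], [0.22, 2.71], [-3.12, 3.12]. Speed limits (rad/s): [2.57, 2.57, 3.14, 3.14, 3.14, 3.14].

INTERFACE

Orientations are given as [roll, pitch, yaw] about the fixed x, y, z axes, in that order (R = Rz(yaw) Ry(pitch) Rx(roll)).
In Python, from station import sense, grab_frame, camera_params, close_job gives the robot as it stands. The module is installed in compiled form; this text tells all that it offers.
- The arm moves only by the shell command python3 -m pendant 'ROWS'. ROWS is JSON, one flat list of numbers, 7 for each row, row after row: the turn, a rotation vector about the tool's x, y, z in degrees, then the shift along the tool's x, y, z in mm, then the opening, from -1 (shut) to 1 (fully open), so that 0 is half open. In form: [ax, ay, az, x, y, z, jaw, ax, ay, az, x, y, z, jaw, ...]. A call has exactly 5 rows; each row shifts and turns the commanded pose from where the row before left it, along the tool's axes as they then stand; what a row does not reach is not made up. A row lasts 1/8 s, in which the tool goes at most 62.5 mm and 10.7 degrees, less where a joint would pass 70% of its speed; a pose out of reach is approached as far as the arm can. A call with a gripper value outside its range is refused whole. The fingers move at their own pace and stop on an object; the grip force is fixed at half the most. Time passes only in rows, so rows that do not move let the fingers close, or fill a call up. It gives the time, the measured TCP pose, the force, the opening and the grip force at its end, in the units of the state.
- sense(): the state, without advancing time (a new reading comes with each control period).
- grab_frame(name): name is "side" or "top"; returns the picture (480x640x3 uint8, blue, green, red); there is no depth.
- camera_params(name): a dict with "fx", "fy", "cx", "cy" (pixels), "R" (3x3) and "t" (3): a world point X has camera coordinates R X + t. Camera axes: x right, y down, z forward; pixel columns grow to the right and rows downward; lengths in m; the calibration is good to about 2 mm. A picture is of the moment at which its call begins. camera_params takes no time and is no camera call.
- close_job(): hands the job in; it is judged then, once.
The state is a dict: "t": time; "joint_positions": joint angles; "joint_vel": joint speeds; "tau": joint torques, N m; "position": TCP position; "eef_rot": TCP orientation; "ft_force": force on the tool from outside, world axes, zero at the start; "wrist_torque": the same for the moment, N m; "grip_width": finger opening in m; "grasp_force": force on a finger pad.
Only numpy, scipy, OpenCV 4.12 (cv2) and the standard library are available. Lean on these libraries where they do the work, as an engineer would, in place of code of your own. Each camera call takes 0.05 s, during which the arm holds its last target. There are 200 camera calls.

## Working session

There is one attempt and no reset: what is moved stays moved. The work goes in short steps, Python scripts to look and compute and a shell command to move; the robot and the scene stay as the last step left them, time stands still between calls to the robot, and variables do not carry over. Pictures are saved under pics/ and viewed, at most 10 in all, crops included, and the job is handed in when it is done.

```bash
mkdir -p pics; python3 - <<'E'
from station import *
import cv2,numpy as np
for n in("top","side"):
    im=grab_frame(n); cv2.imwrite(f"pics/{n}0.png",im)
    c=camera_params(n); print(n,c["fx"],c["cx"],c["cy"],np.round(-np.array(c["R"]).T@np.array(c["t"]),3),np.round(c["R"],2).tolist())
s=sense();print(s["t"],s["position"],s["eef_rot"],s["grip_width"])
E
```

```text
top 568.2286262779586 317.8399296540649 244.02584721586823 [0.373 0.074 1.059] [[0.01, -1.0, 0.01], [-0.99, -0.01, -0.13], [0.13, -0.0, -0.99]]
side 547.7177512392291 318.4429558224248 232.02770388287004 [0.274 0.866 0.457] [[-0.96, -0.28, -0.0], [-0.11, 0.4, -0.91], [0.25, -0.88, -0.41]]
0.1 [ 0.23557325 -0.49646139  0.2305512 ] [-3.13996369e+00 -3.60955851e-04  4.42804356e-01] 0.08537242823329567
```

View pics/top0.png

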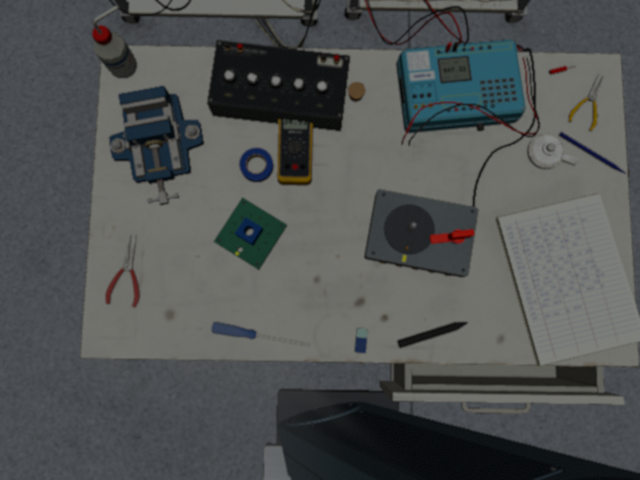

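View pics/side0.png

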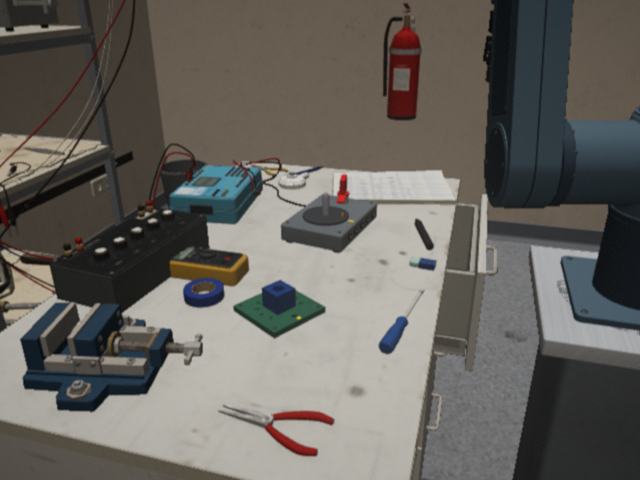

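The top view shows the green plate at (250,233) with its yellow mark at (239,252). The selector seat is at (409,229), its yellow mark at (404,259) and the red latch at about (455,237), closed. The side view shows the hub at (279,295) and the shaft at (325,205).

```bash
cat > h.py <<'E'
import cv2,numpy as np
from station import *
def ray(n,u,v,z):
    c=camera_params(n);R=np.array(c["R"]);C=-R.T@np.array(c["t"])
    d=R.T@np.array([(u-c["cx"])/c["fx"],(v-c["cy"])/c["fy"],1.]);return C+d*(z-C[2])/d[2]
def proj(n,X):
    c=camera_params(n);p=np.array(c["R"])@np.array(X)+np.array(c["t"])
    return np.array([c["fx"]*p[0]/p[2]+c["cx"],c["fy"]*p[1]/p[2]+c["cy"]])
def blob(mask,box):
    m=np.zeros_like(mask);x0,y0,x1,y1=box;m[y0:y1,x0:x1]=mask[y0:y1,x0:x1]
    cs,_=cv2.findContours(m,cv2.RETR_EXTERNAL,cv2.CHAIN_APPROX_NONE);return max(cs,key=cv2.contourArea)
def rect(c,n,z):
    "oriented rectangle of contour cast on plane z: centre, sides, angle"
    P=np.array([ray(n,*q,z)[:2] for q in c[:,0,:].astype(float)])
    return cv2.minAreaRect((P*1000).astype(np.float32))
def hsv(im,lo,hi): return cv2.inRange(cv2.cvtColor(im,cv2.COLOR_BGR2HSV),lo,hi)
E
python3 - <<'E'
from h import *
im=cv2.imread("pics/top0.png")
g=blob(cv2.bitwise_or(hsv(im,(60,80,20),(95,255,255)),hsv(im,(96,120,20),(125,255,255))),(205,190,300,275)); print("plate",rect(g,"top",.01))
b=blob(hsv(im,(100,130,30),(125,255,255)),(205,190,300,275)); print("hub@.042",rect(b,"top",.042),cv2.boundingRect(b))
y=hsv(im,(20,120,80),(35,255,255))
for nm,bx,z in(("pm",(205,190,300,275),.01),("sm",(380,240,430,275),.04)):
    c=blob(y,bx); print(nm,ray("top",*c[:,0].mean(0),z))
r=blob(cv2.bitwise_or(hsv(im,(0,150,60),(8,255,255)),hsv(im,(172,150,60),(180,255,255))),(420,215,485,255)); print("latch",rect(r,"top",.06),cv2.boundingRect(r))
gray=cv2.cvtColor(im,cv2.COLOR_BGR2GRAY)
print([im[y,x].tolist() for x,y in((409,212),(400,245),(440,210),(385,200),(470,260),(350,230),(440,275))])
big=cv2.resize(im[180:285,200:490],None,fx=2.75,fy=2.75,interpolation=cv2.INTER_CUBIC);cv2.imwrite("pics/crop.png",cv2.convertScaleAbs(big,alpha=2))
E
```

```text
plate ((532.0865478515625, 195.3226776123047), (97.4615707397461, 96.33386993408203), 59.01472854614258)
hub@.042 ((531.5314331054688, 195.0928192138672), (37.91965866088867, 36.68384552001953), 59.2365837097168) (235, 218, 27, 27)
pm [0.49367077 0.21907636 0.01      ]
sm [ 0.48623945 -0.08653466  0.04      ]
latch ((523.4971923828125, -168.93807983398438), (22.250934600830078, 78.52198791503906), 4.989430904388428) (430, 229, 44, 15)
[[39, 38, 36], [38, 36, 34], [70, 67, 63], [66, 64, 58], [80, 82, 81], [109, 113, 114], [104, 108, 108]]
```

View pics/crop.png

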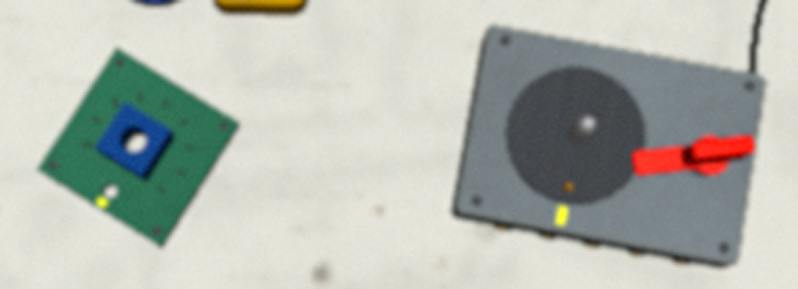

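The crop shows the selector turned about -0.17 rad, with the latch arm part-turned (tip left and slightly down). Shaft top, pin and mark are at crop (588,123), (570,187) and (561,215).

```bash
python3 - <<'E'
from h import *
im=cv2.imread("pics/top0.png"); gray=cv2.cvtColor(im,cv2.COLOR_BGR2GRAY)
s=blob(cv2.inRange(gray,0,50),(375,195,440,260)); s=cv2.convexHull(s)
e=cv2.fitEllipse(s);print("seat",e,ray("top",*e[0],.045))
b=blob(cv2.inRange(gray,0,92),(360,185,485,280)); bx=rect(b,"top",.04);print("box",bx)
# box edges: fit lines on the far (upper) edge and the left edge of the top face
P=np.array([ray("top",*q,.04)[:2] for q in b[:,0].astype(float)])
for nm,sel in(("far",(b[:,0,1]<235)&(b[:,0,0]>390)&(b[:,0,0]<465)),("left",(b[:,0,0]<383)&(b[:,0,1]>200)&(b[:,0,1]<248)),("right",(b[:,0,0]>465)&(b[:,0,1]>215)&(b[:,0,1]<262))):
    v=cv2.fitLine((P[sel]*1000).astype(np.float32),cv2.DIST_HUBER,0,.01,.01).ravel();print(nm,np.round(v,3),sel.sum())
C=lambda x,y:(200+x/2.75,180+y/2.75)
print("shafttop",ray("top",*C(588,123),.091),"pin",ray("top",*C(570,187),.055))
print("arm tip",ray("top",*C(635,162),.063),"piv disk",ray("top",*C(708,158),.063),"wing",ray("top",*C(690,157),.097),ray("top",*C(752,145),.097))
# side view: shaft axis, blue hub
im=cv2.imread("pics/side0.png"); 
for nm,X in (("shaft",(.533,-.093,.091)),("hub",(.5315,.195,.042)),("wing",(.52,-.178,.097))): print(nm,proj("side",X))
h=blob(hsv(im,(100,130,30),(125,255,255)),(255,275,305,315)); print("hub bb",cv2.boundingRect(h))
r=blob(cv2.bitwise_or(hsv(im,(0,150,40),(8,255,255)),hsv(im,(172,150,40),(180,255,255))),(330,165,355,210)); print("wing bb",cv2.boundingRect(r))
cv2.imwrite("pics/scrop.png",cv2.convertScaleAbs(cv2.resize(im[165:345,225:385],None,fx=3.3,fy=3.3,interpolation=cv2.INTER_CUBIC),alpha=1.7))
E
```

```text
seat ((408.77899169921875, 228.97103881835938), (49.64643478393555, 50.91607666015625), 113.56079864501953) [ 0.53826213 -0.0951933   0.045     ]
box ((550.9422607421875, -121.39908599853516), (191.9155731201172, 176.1230010986328), 80.15542602539062)
far [ 1.72000e-01  9.85000e-01  5.96929e+02 -1.30498e+02] 74
left [ 9.85000e-01 -1.70000e-01  5.47126e+02 -2.42070e+01] 47
right [ 9.85000e-01 -1.74000e-01  5.25998e+02 -2.13542e+02] 46
shafttop [ 0.53830431 -0.0963044   0.091     ] pin [ 0.50223214 -0.09059619  0.055     ]
arm tip [ 0.51807498 -0.13133908  0.063     ] piv disk [ 0.52139348 -0.17851907  0.063     ] wing [ 0.51677192 -0.15868983  0.097     ] [ 0.52492535 -0.19755422  0.097     ]
shaft [328.47035671 192.91532291]
hub [279.26983542 287.63039962]
wing [345.41550501 176.91716345]
hub bb (264, 281, 30, 16)
wing bb (337, 175, 12, 28)
```

View pics/scrop.png

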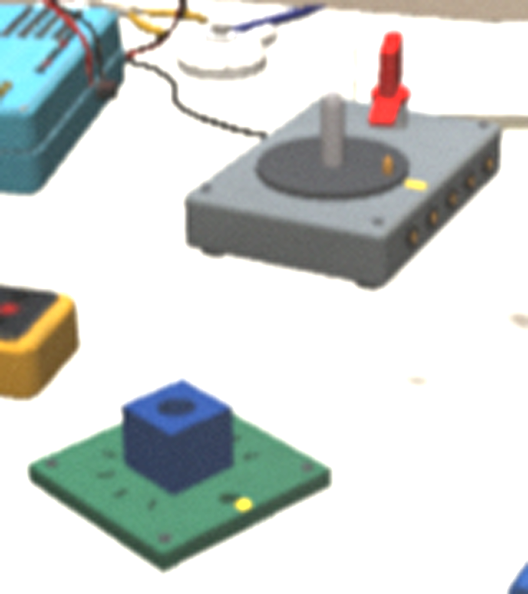

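```bash
cat > plan.py <<'E'
import sys,numpy as np
from scipy.spatial.transform import Rotation as Ro
from station import sense
# usage: plan.py x y z(mm) yaw(deg) n : per-row suggestion in tool axes
x,y,z,yaw,n=map(float,sys.argv[1:6]);n=int(n)
s=sense();R=Ro.from_euler("xyz",s["eef_rot"]);T=Ro.from_euler("xyz",[np.pi,0,np.radians(yaw)])
d=(np.array([x,y,z])-1000*np.array(s["position"]))/n;rv=(R.inv()*T).as_rotvec()/n
print("t",round(s["t"],2),"total turn",np.round(np.degrees(rv*n),1),"dist",round(np.linalg.norm(d*n),1))
for i in range(n):
    print(np.round(np.degrees(rv),1).tolist(),np.round(R.inv().apply(d),1).tolist()); R=R*Ro.from_rotvec(rv)
E
python3 plan.py 524 -179 180 99 10
```

```text
t 0.1 total turn [ -0.1  -0.1 -73.6] dist 431.9
[-0.0, -0.0, -7.4] [39.7, -16.3, 5.1]
[-0.0, -0.0, -7.4] [41.4, -11.1, 5.1]
[-0.0, -0.0, -7.4] [42.5, -5.7, 5.1]
[-0.0, -0.0, -7.4] [42.9, -0.2, 5.1]
[-0.0, -0.0, -7.4] [42.6, 5.3, 5.1]
[-0.0, -0.0, -7.4] [41.5, 10.7, 5.1]
[-0.0, -0.0, -7.4] [39.8, 15.9, 5.1]
[-0.0, -0.0, -7.4] [37.5, 20.9, 5.1]
[-0.0, -0.0, -7.4] [34.5, 25.5, 5.1]
[-0.0, -0.0, -7.4] [30.9, 29.7, 5.1]
```

```bash
python3 -m pendant '[0,0,-7.4,40,-16,5,0.2, 0,0,-7.4,41,-11,5,0.2, 0,0,-7.4,42.5,-6,5,0.2, 0,0,-7.4,43,0,5,0.2, 0,0,-7.4,42.5,5,5,0.2]'; python3 -m pendant '[0,0,-7.4,41.5,11,5,0.2, 0,0,-7.4,40,16,5,0.2, 0,0,-7.4,37.5,21,5,0.2, 0,0,-7.4,34.5,25.5,5,0.2, 0,0,-7.4,31,29.5,5,0.2]'; python3 plan.py 524 -179 74 99 3
```

```text
t: 0.72
position: [0.3802, -0.3369, 0.2058]
eef_rot: [-3.141, -0.0, 1.093]
ft_force: [0.2, -0.3, -1.0]
grip_width: 0.0511
grasp_force: 0.0
t: 1.35
position: [0.5239, -0.1775, 0.1808]
eef_rot: [-3.141, -0.0, 1.739]
ft_force: [0.3, -1.1, -0.5]
grip_width: 0.051
grasp_force: 0.0
t 1.35 total turn [-0.  -0.   0.6] dist 106.8
[-0.0, -0.0, 0.2] [-0.5, -0.0, 35.6]
[-0.0, -0.0, 0.2] [-0.5, -0.0, 35.6]
[-0.0, -0.0, 0.2] [-0.5, -0.0, 35.6]
```

```bash
python3 -m pendant '[0,0,0.5,-1.5,0,36,0.2, 0,0,0,0,0,36,0.2, 0,0,0,0,0,35,0.2, 0,0,0,0,0,0,-1, 0,0,0,0,0,0,-1]'; python3 -m pendant '[0,0,0,0,0,0,-1, 0,0,0,0,0,0,-1, 0,0,0,0,0,0,-1, 0,0,0,0,0,0,-1, 0,0,0,0,0,0,-1]'; python3 -c "
from station import sense;print(sense()['wrist_torque'])"
```

```text
t: 1.98
position: [0.5243, -0.1805, 0.0752]
eef_rot: [3.14, 0.001, 1.725]
ft_force: [9.1, 5.8, -5.2]
grip_width: 0.0155
grasp_force: 5.5
t: 2.6
position: [0.526, -0.1802, 0.0756]
eef_rot: [3.136, 0.001, 1.725]
ft_force: [7.9, 2.1, -9.5]
grip_width: 0.0105
grasp_force: 61.4
[ 0.23559618 -0.94844463 -0.07983773]
```

```bash
python3 -m pendant '[0,0,-10,0,0,0,-1, 0,0,-10,0,0,0,-1, 0,0,-10,0,0,0,-1, 0,0,-10,0,0,0,-1, 0,0,-10,0,0,0,-1]'; python3 -m pendant '[0,0,-5,0,0,0,-1, 0,0,-5,0,0,0,-1, 0,0,-3,0,0,0,-1, 0,0,0,0,0,0,-1, 0,0,0,0,0,0,-1]';python3 -c "
from station import sense;print(sense()['wrist_torque'])"
```

```text
t: 3.22
position: [0.5263, -0.1802, 0.0757]
eef_rot: [3.139, 0.005, 2.603]
ft_force: [7.9, 1.4, -9.9]
grip_width: 0.0108
grasp_force: 61.3
t: 3.85
position: [0.5264, -0.1802, 0.0756]
eef_rot: [3.14, 0.006, 2.825]
ft_force: [8.4, 2.4, -9.5]
grip_width: 0.0109
grasp_force: 61.3
[ 0.29213042 -1.32631811  0.03147366]
```

```bash
python3 -m pendant '[0,0,-2,0,0,0,-1, 0,0,-2,0,0,0,-1, 0,0,-1.5,0,0,0,-1, 0,0,0,0,0,0,-1, 0,0,0,0,0,0,-1]';python3 -c "
from station import sense;print(sense()['wrist_torque'],sense()['eef_rot'])"
```

```text
t: 4.47
position: [0.5264, -0.1802, 0.0756]
eef_rot: [3.141, 0.006, 2.919]
ft_force: [7.9, 3.8, -9.2]
grip_width: 0.0105
grasp_force: 61.7
[ 0.33705983 -1.31007303 -0.53990629] [3.1405417  0.00617187 2.91934274]
```

```bash
python3 -m pendant '[0,0,0,0,0,0,0.2, 0,0,0,0,0,0,0.2, 0,0,0,0,0,0,0.2, 0,0,0,0,0,-50,0.4, 0,0,0,0,0,-55,0.6]'; python3 plan.py 532 195 140 149 10
```

```text
t: 5.1
position: [0.5228, -0.1801, 0.18]
eef_rot: [3.141, -0.002, 2.921]
ft_force: [0.8, -0.2, 0.8]
grip_width: 0.0683
grasp_force: 0.0
t 5.1 total turn [ 0.  -0.1 18.4] dist 377.3
[0.0, -0.0, 1.8] [7.3, 36.8, 4.0]
[0.0, -0.0, 1.8] [8.5, 36.5, 4.0]
[0.0, -0.0, 1.8] [9.6, 36.3, 4.0]
[0.0, -0.0, 1.8] [10.8, 35.9, 4.0]
[0.0, -0.0, 1.8] [11.9, 35.6, 4.0]
[0.0, -0.0, 1.8] [13.1, 35.2, 4.0]
[0.0, -0.0, 1.8] [14.2, 34.7, 4.0]
[0.0, -0.0, 1.8] [15.3, 34.3, 4.0]
[0.0, -0.0, 1.8] [16.4, 33.7, 4.0]
[0.0, -0.0, 1.8] [17.5, 33.2, 4.0]
```

```bash
python3 -m pendant '[0,0,1.8,6.5,37,4,0.6, 0,0,1.8,8,37,4,0.6, 0,0,1.8,9,36.5,4,0.6, 0,0,1.8,10,36,4,0.6, 0,0,1.8,11.5,36,4,0.6]'; python3 -m pendant '[0,0,1.8,12.5,35.5,4,0.6, 0,0,1.8,14,35,4,0.6, 0,0,1.8,15,34.5,4,0.6, 0,0,1.8,16,34,4,0.6, 0,0,1.8,17,33,4,0.6]'; python3 plan.py 533 195 14 149 3
python3 -c "
from h import *
cv2.imwrite('pics/top1.png',grab_frame('top'));cv2.imwrite('pics/side1.png',im:=grab_frame('side'))
c=lambda a:cv2.resize(a,None,fx=3,fy=3)
cv2.imwrite('pics/side1c.png',cv2.convertScaleAbs(c(im[150:345,200:400]),alpha=1.6))"
```

```text
t: 5.72
position: [0.5313, 0.0087, 0.1597]
eef_rot: [3.142, 0.001, 2.763]
ft_force: [0.7, 0.6, 0.5]
grip_width: 0.0683
grasp_force: 0.0
t: 6.35
position: [0.5373, 0.1964, 0.1396]
eef_rot: [3.141, 0.001, 2.606]
ft_force: [0.9, 0.0, 0.5]
grip_width: 0.0682
grasp_force: 0.0
t 6.35 total turn [0.  0.  0.3] dist 125.7
[0.0, 0.0, 0.1] [1.0, -1.1, 41.9]
[0.0, 0.0, 0.1] [1.0, -1.1, 41.9]
[0.0, 0.0, 0.1] [1.0, -1.1, 41.9]
```

View pics/side1c.png

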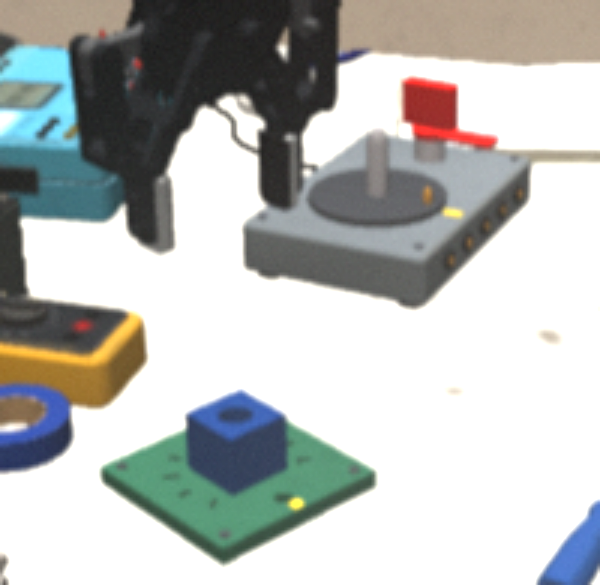

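The latch now points to the selector's -x, at its stop (wing at crop (430,105), arm tip at (490,140)). The hub top is at (237,413), clear between the fingers. Next I descend and grip.

```bash
python3 -m pendant '[0,0,0.3,3,-3,42,0.6, 0,0,0,0,0,42,0.6, 0,0,0,0,0,38,0.6, 0,0,0,0,0,3.5,0.6, 0,0,0,0,0,0,-1]'; python3 -m pendant '[0,0,0,0,0,0,-1, 0,0,0,0,0,0,-1, 0,0,0,0,0,0,-1, 0,0,0,0,0,0,-1, 0,0,0,0,0,0,-1]'
```

```text
t: 7.08
position: [0.5339, 0.1939, 0.0148]
eef_rot: [3.141, 0.001, 2.601]
ft_force: [0.2, 0.3, 1.3]
grip_width: 0.0518
grasp_force: 0.0
t: 7.7
position: [0.5349, 0.1945, 0.0161]
eef_rot: [3.139, 0.004, 2.602]
ft_force: [-0.1, -0.8, 6.6]
grip_width: 0.0351
grasp_force: 62.1
```

```bash
python3 -m pendant '[0,0,0,0,0,-20,-1, 0,0,0,0,0,-40,-1, 0,0,0,0,0,-40,-1, 0,0,0,0,0,-35,-1, 0,0,0,0,0,0,-1]'; python3 plan.py 540.5 -96.5 150 170.2 10
```

```text
t: 8.32
position: [0.535, 0.1947, 0.1521]
eef_rot: [3.137, 0.005, 2.602]
ft_force: [-0.4, -0.9, -3.4]
grip_width: 0.0347
grasp_force: 61.1
t 8.32 total turn [  0.2   0.3 -21.1] dist 291.2
[0.0, 0.0, -2.1] [-15.4, -24.7, 0.2]
[0.0, 0.0, -2.1] [-14.5, -25.3, 0.2]
[0.0, 0.0, -2.1] [-13.6, -25.8, 0.2]
[0.0, 0.0, -2.1] [-12.6, -26.3, 0.2]
[0.0, 0.0, -2.1] [-11.6, -26.7, 0.2]
[0.0, 0.0, -2.1] [-10.6, -27.1, 0.2]
[0.0, 0.0, -2.1] [-9.6, -27.5, 0.2]
[0.0, 0.0, -2.1] [-8.6, -27.8, 0.2]
[0.0, 0.0, -2.1] [-7.6, -28.1, 0.2]
[0.0, 0.0, -2.1] [-6.5, -28.4, 0.2]
```

```bash
python3 -m pendant '[0,0,-2.1,-15.5,-24.5,0,-1, 0,0,-2.1,-14.5,-25,0,-1, 0,0,-2.1,-13.5,-26,0,-1, 0,0,-2.1,-12.5,-26.5,0,-1, 0,0,-2.1,-11.5,-26.5,0,-1]'; python3 -m pendant '[0,0,-2.1,-10.5,-27,0,-1, 0,0,-2.1,-9.5,-27.5,0,-1, 0,0,-2.1,-8.5,-28,0,-1, 0,0,-2.1,-7.5,-28,0,-1, 0,0,-2.1,-6.5,-28.5,0,-1]';  python3 -m pendant '[0,0,0,0,0,0,-1, 0,0,0,0,0,0,-1, 0,0,0,0,0,0,-1, 0,0,0,0,0,0,-1, 0,0,0,0,0,0,-1]'; python3 - <<'E'
from h import *
im=grab_frame("top");cv2.imwrite("pics/top2.png",im);si=grab_frame("side")
a=cv2.resize(im[180:290,350:490],None,fx=4,fy=4);b=cv2.resize(si[150:270,260:400],None,fx=4,fy=4)[:440]
a=a[:, :400];b=b[:,:400]
cv2.imwrite("pics/c2.png",cv2.convertScaleAbs(np.hstack([a,b[:a.shape[0]]]),alpha=1.7))
g=blob(hsv(im,(60,80,20),(95,255,255)),(350,180,480,290)); r=rect(cv2.convexHull(g),"top",.146);print(r,cv2.boundingRect(g))
s=sense();print(s["position"],s["eef_rot"])
y=hsv(im,(20,120,80),(35,255,255));cs,_=cv2.findContours(y[190:290,350:480],0,2);print([(c[:,0].mean(0)+[350,190],cv2.contourArea(c)) for c in cs])
E
```

```text
t: 8.95
position: [0.5342, 0.0481, 0.1469]
eef_rot: [-3.141, -0.003, 2.786]
ft_force: [1.3, -0.6, -3.7]
grip_width: 0.035
grasp_force: 61.1
t: 9.57
position: [0.5363, -0.0971, 0.1468]
eef_rot: [3.141, -0.003, 2.969]
ft_force: [0.7, 0.3, -2.7]
grip_width: 0.0346
grasp_force: 61.1
t: 10.2
position: [0.5376, -0.0961, 0.1489]
eef_rot: [3.142, 0.0, 2.969]
ft_force: [-0.3, 0.3, -3.1]
grip_width: 0.035
grasp_force: 61.2
((504.9098815917969, -116.71903991699219), (46.42927551269531, 50.31895065307617), 80.1283950805664) (417, 227, 32, 30)
[ 0.53769275 -0.09630663  0.14893703] [-3.14155863e+00  2.69083064e-04  2.96874901e+00]
[]
```

View pics/c2.png

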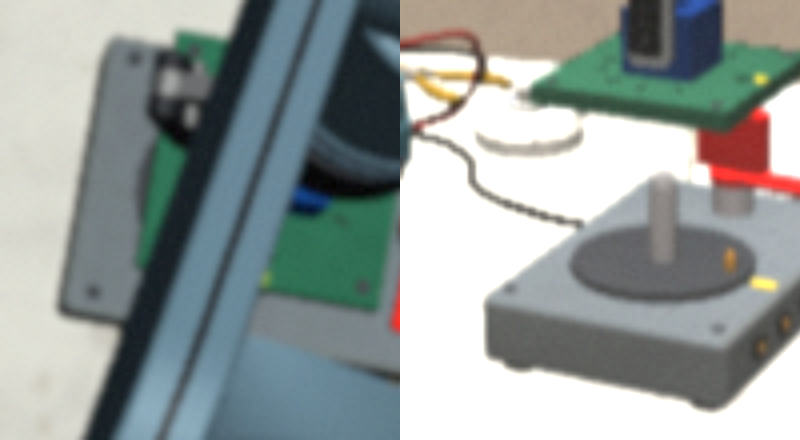

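The left crop (top view) shows the plate over the seat, with opposite corners at about (178,32) and (380,305). The right crop shows the plate level above the shaft (663,180), with its yellow mark on the pin side.

```bash
python3 - <<'E'
from h import *
im=cv2.imread("pics/top2.png")
m=hsv(im,(60,80,20),(95,255,255));m=cv2.morphologyEx(m,cv2.MORPH_OPEN,np.ones((2,2)))
cs,_=cv2.findContours(m[180:290,350:490],0,1);P=np.vstack([c[:,0] for c in cs if cv2.contourArea(c)>20])+[350,180]
z=.145;W=np.array([ray("top",*q,z)[:2] for q in P.astype(float)])*1000
ps=np.radians(-9.85);ex=np.array([np.cos(ps),np.sin(ps)]);ey=np.array([-ex[1],ex[0]])
a,b=W@ex,W@ey
o=np.array([.5383,-.0952])*1000
print("rel cam shaft x range",a.min()-o@ex,a.max()-o@ex,"y range",b.min()-o@ey,b.max()-o@ey)
print("tcp rel", (np.array([537.7,-96.3])-o)@ex,(np.array([537.7,-96.3])-o)@ey)
for nm,sel in (("left",b>b.max()-4),("right",b<b.min()+4)):
    v=cv2.fitLine(W[sel].astype(np.float32),cv2.DIST_HUBER,0,.01,.01).ravel();print(nm,sel.sum(),np.round(v,2),np.degrees(np.arctan2(v[0],v[1])))
E
```

```text
rel cam shaft x range -55.538453171010644 42.864414444007025 y range -52.199045535410974 48.23678388009705
tcp rel -0.4029790911394514 -1.186426505142354
left 39 [ 9.8000e-01 -1.8000e-01  5.2673e+02 -4.5670e+01] 100.60728
right 32 [ 9.8000e-01 -1.8000e-01  4.9939e+02 -1.4037e+02] 100.15347
```

```bash
python3 - <<'E'
from h import *
im=grab_frame("side");y=hsv(im,(20,110,70),(38,255,255))
cs,_=cv2.findContours(y[150:270,300:480],0,2)
ps=np.radians(-9.85);ex=np.array([np.cos(ps),np.sin(ps)]);ey=np.array([-ex[1],ex[0]])
for c in cs:
    if cv2.contourArea(c)<2: continue
    p=c[:,0].mean(0)+[300,150]; z=.04 if p[1]>200 else .145
    w=ray("side",*p,z)[:2]*1000; k=53 if z<.1 else 45
    print(p,z,w,"centre implied",w+k*ex, "sel axes",(w+k*ex)@ex,(w+k*ex)@ey)
g=blob(hsv(im,(60,80,20),(95,255,255)),(270,130,470,200));h=cv2.convexHull(g)[:,0];print("ext L",h[h[:,0].argmin()],"bottom",h[h[:,1].argmax()],"R",h[h[:,0].argmax()])
gray=cv2.cvtColor(im,cv2.COLOR_BGR2GRAY)
print("shaft row 205:",gray[205,312:340].tolist())
for nm in("top","side"): print(nm,proj(nm,(.5383,-.0952,.068)))
E
```

```text
[350.5 220.5] 0.04 [487.52746151 -89.03289241] centre implied [539.74618785 -98.09956874] sel axes 548.5716134528733 -4.319444230426768
[350.  169.5] 0.145 [489.10641374 -82.73626458] centre implied [533.44306818 -90.434386  ] sel axes 541.0501302039096 2.1544752765093165
ext L [294 174] bottom [341 181] R [360 163]
shaft row 205: [105, 105, 104, 104, 100, 100, 100, 96, 93, 88, 80, 76, 81, 82, 81, 78, 72, 77, 89, 95, 95, 98, 97, 99, 100, 101, 102, 100]
top [410.9312919  226.88324979]
side [326.10928736 203.37712113]
```

Both views put the plate about 5 mm short in selector x. I correct by +4.5 mm and bring it to just above the shaft tip.

```bash
python3 -m pendant '[0,0,0,-4.4,1.3,0,-1, 0,0,0,0,0,18,-1, 0,0,0,0,0,16,-1, 0,0,0,0,0,0,-1, 0,0,0,0,0,0,-1]'; python3 -m pendant '[0,0,0,0,0,4,-1, 0,0,0,0,0,4,-1, 0,0,0,0,0,3,-1, 0,0,0,0,0,0,-1, 0,0,0,0,0,0,-1]'; python3 - <<'E'
from h import *
im=grab_frame("top");si=grab_frame("side")
a=cv2.resize(im[180:290,350:450],None,fx=4,fy=4);b=cv2.resize(si[160:270,280:380],None,fx=4,fy=4)
cv2.imwrite("pics/c3.png",cv2.convertScaleAbs(np.hstack([a,b]),alpha=1.7))
s=sense();print(s["position"],s["ft_force"],s["wrist_torque"])
E
```

```text
t: 10.98
position: [0.5424, -0.0962, 0.115]
eef_rot: [-3.142, 0.0, 2.968]
ft_force: [0.2, 0.2, -4.1]
grip_width: 0.0349
grasp_force: 61.1
t: 11.6
position: [0.5422, -0.0961, 0.1039]
eef_rot: [-3.142, 0.0, 2.968]
ft_force: [0.1, 0.2, -2.9]
grip_width: 0.0348
grasp_force: 61.1
[ 0.54228114 -0.09612668  0.10395471] [-0.61779586  0.36330263 -4.42285567] [ 0.04118084 -0.016923   -0.00355605]
```

View pics/c3.png

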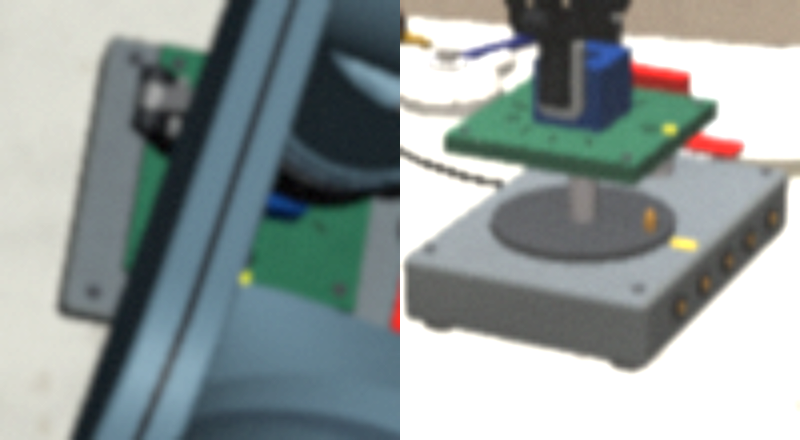

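The side crop shows the plate level, with the shaft (582,195) entering under the hub, the pin at (650,220) and the plate mark at (670,130). The force readings show no contact. I continue down.

```bash
python3 -m pendant '[0,0,0,0,0,3,-1, 0,0,0,0,0,3,-1, 0,0,0,0,0,2,-1, 0,0,0,0,0,0,-1, 0,0,0,0,0,0,-1]'; python3 -m pendant '[0,0,0,0,0,2,-1, 0,0,0,0,0,2,-1, 0,0,0,0,0,2,-1, 0,0,0,0,0,0,-1, 0,0,0,0,0,0,-1]'
```

```text
t: 12.32
position: [0.5422, -0.0961, 0.0958]
eef_rot: [3.142, 0.0, 2.968]
ft_force: [0.7, -0.6, -4.6]
grip_width: 0.0349
grasp_force: 61.1
t: 12.95
position: [0.5422, -0.0961, 0.0898]
eef_rot: [-3.142, 0.0, 2.968]
ft_force: [-0.2, -0.2, -4.7]
grip_width: 0.0353
grasp_force: 61.1
```

```bash
python3 -m pendant '[0,0,0,0,0,5,-1, 0,0,0,0,0,5,-1, 0,0,0,0,0,5,-1, 0,0,0,0,0,0,-1, 0,0,0,0,0,0,-1]'; python3 -m pendant '[0,0,0,0,0,2,-1, 0,0,0,0,0,2,-1, 0,0,0,0,0,2,-1, 0,0,0,0,0,0,-1, 0,0,0,0,0,0,-1]'
```

```text
t: 13.58
position: [0.5422, -0.0961, 0.0748]
eef_rot: [3.142, 0.0, 2.968]
ft_force: [-0.7, -1.0, -3.7]
grip_width: 0.0351
grasp_force: 61.1
t: 14.2
position: [0.5422, -0.0961, 0.0688]
eef_rot: [3.142, -0.0, 2.968]
ft_force: [0.2, -0.1, -3.9]
grip_width: 0.0351
grasp_force: 61.1
```

```bash
python3 -m pendant '[0,0,0,0,0,1.5,-1, 0,0,0,0,0,1.5,-1, 0,0,0,0,0,1,-1, 0,0,0,0,0,0,-1, 0,0,0,0,0,0,-1]'; python3 -m pendant '[0,0,0,0,0,1,-1, 0,0,0,0,0,1,-1, 0,0,0,0,0,1,-1, 0,0,0,0,0,0,-1, 0,0,0,0,0,0,-1]'
```

```text
t: 14.82
position: [0.5422, -0.0961, 0.0648]
eef_rot: [3.142, 0.0, 2.968]
ft_force: [-0.1, 0.7, -4.4]
grip_width: 0.0351
grasp_force: 61.1
t: 15.45
position: [0.5422, -0.0961, 0.0618]
eef_rot: [-3.142, 0.0, 2.968]
ft_force: [0.5, 0.2, -3.4]
grip_width: 0.0347
grasp_force: 61.1
```

```bash
python3 -m pendant '[0,0,0,0,0,1,-1, 0,0,0,0,0,0.5,-1, 0,0,0,0,0,0.5,-1, 0,0,0,0,0,0,-1, 0,0,0,0,0,0,-1]'
```

```text
t: 16.08
position: [0.5423, -0.0961, 0.0611]
eef_rot: [-3.141, 0.001, 2.968]
ft_force: [-3.8, 0.7, 7.9]
grip_width: 0.0349
grasp_force: 62.5
```

Contact came at 61.1 mm, which equals the grasp height (16.1 mm) plus the seat (45 mm), so the plate is seated. I release and retreat.

```bash
python3 -m pendant '[0,0,0,0,0,0,0.3, 0,0,0,0,0,0,0.3, 0,0,0,0,0,0,0.3, 0,0,0,0,0,0,0.3, 0,0,0,0,0,-30,0.3]';python3 -m pendant '[0,0,0,0,0,-50,0.2, 0,0,0,0,0,-50,0.2, 0,0,0,0,0,0,0.2, 0,0,0,0,0,0,0.2, 0,0,0,0,0,0,0.2]'; python3 plan.py 526.4 -180.2 190 166 2; python3 - <<'E'
from h import *
si=grab_frame("side")
cv2.imwrite("pics/c4.png",cv2.convertScaleAbs(cv2.resize(si[160:270,270:400],None,fx=5,fy=5),alpha=1.7))
E
```

```text
t: 16.7
position: [0.5403, -0.0954, 0.0879]
eef_rot: [3.14, -0.006, 2.968]
ft_force: [0.3, -0.5, -0.0]
grip_width: 0.0554
grasp_force: 0.0
t: 17.32
position: [0.5412, -0.0957, 0.1882]
eef_rot: [3.141, -0.003, 2.968]
ft_force: [0.8, 0.4, 0.0]
grip_width: 0.0512
grasp_force: 0.0
t 17.32 total turn [ 0.  -0.2  4.1] dist 85.8
[0.0, -0.1, 2.0] [-0.0, -42.9, -0.9]
[0.0, -0.1, 2.0] [-1.5, -42.8, -0.9]
```

View pics/c4.png

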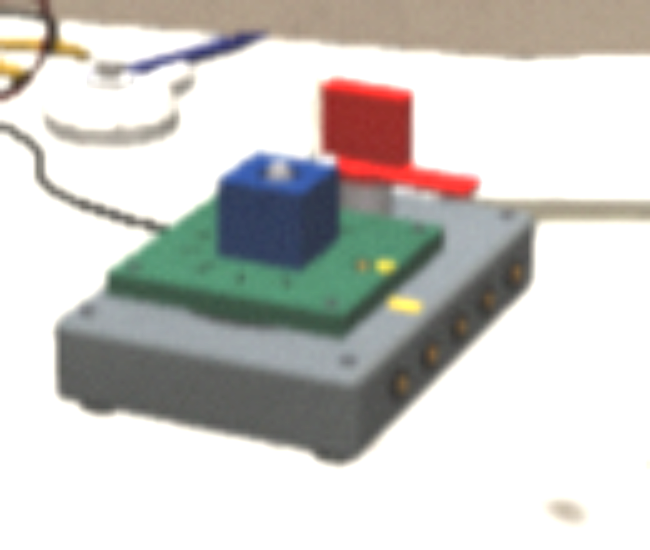

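The plate lies flush: shaft tip in the hub at (278,168), pin visible in its hole at (360,265), latch still open. Now the latch.

```bash
python3 -m pendant '[0,0,2,0,-43,0,0.2, 0,0,2,-1.5,-43,0,0.2, 0,0,0,0,0,40,0.2, 0,0,0,0,0,40,0.2, 0,0,0,0,0,33,0.2]';python3 -m pendant '[0,0,0,0,0,0,-1, 0,0,0,0,0,0,-1, 0,0,0,0,0,0,-1, 0,0,0,0,0,0,-1, 0,0,0,0,0,0,-1]'
```

```text
t: 18.0
position: [0.5261, -0.1804, 0.0741]
eef_rot: [3.141, -0.003, 2.898]
ft_force: [0.3, 0.0, 0.2]
grip_width: 0.0513
grasp_force: 0.0
t: 18.62
position: [0.5281, -0.1805, 0.0779]
eef_rot: [3.141, 0.002, 2.899]
ft_force: [1.2, 5.7, 2.2]
grip_width: 0.0107
grasp_force: 61.2
```

```bash
python3 -m pendant '[0,0,10,0,0,0,-1, 0,0,10,0,0,0,-1, 0,0,10,0,0,0,-1, 0,0,10,0,0,0,-1, 0,0,10,0,0,0,-1]'; python3 -m pendant '[0,0,10,0,0,0,-1, 0,0,10,0,0,0,-1, 0,0,8,0,0,0,-1, 0,0,4,0,0,0,-1, 0,0,0,0,0,0,-1]';python3 -c "
from station import sense;print(sense()['wrist_torque'])"
```

```text
t: 19.25
position: [0.5271, -0.1816, 0.0778]
eef_rot: [-3.141, 0.001, 2.021]
ft_force: [-2.2, 0.0, 4.9]
grip_width: 0.0107
grasp_force: 61.5
t: 19.88
position: [0.5261, -0.1817, 0.0778]
eef_rot: [-3.14, 0.002, 1.467]
ft_force: [-5.5, 0.3, 7.0]
grip_width: 0.0104
grasp_force: 61.8
[-0.04047767  1.04152805 -0.03664341]
```

```bash
python3 -m pendant '[0,0,2,0,0,0,-1, 0,0,2,0,0,0,-1, 0,0,1.5,0,0,0,-1, 0,0,0,0,0,0,-1, 0,0,0,0,0,0,-1]';python3 -c "
from station import sense;print(sense()['wrist_torque'])"
```

```text
t: 20.5
position: [0.526, -0.1817, 0.0778]
eef_rot: [-3.14, 0.002, 1.373]
ft_force: [-5.8, -0.6, 5.8]
grip_width: 0.0106
grasp_force: 62.3
[0.0932344  1.03977016 0.6309353 ]
```

The torque shows the closed stop. I release, retreat and check.

```bash
python3 -m pendant '[0,0,0,0,0,0,0.2, 0,0,0,0,0,0,0.2, 0,0,0,0,0,0,0.2, 0,0,0,0,0,-50,0.2, 0,0,0,0,0,-55,0.2]'; python3 -m pendant '[0,0,0,-60,0,-10,0.2, 0,0,0,-60,0,-10,0.2, 0,0,0,-60,0,0,0.2, 0,0,0,-60,0,0,0.2, 0,0,0,-40,0,0,0.2]'; python3 -m pendant '[0,0,0,0,-60,0,0.2, 0,0,0,0,-60,0,0.2, 0,0,0,0,0,0,0.2, 0,0,0,0,0,0,0.2, 0,0,0,0,0,0,0.2]'; python3 - <<'E'
from h import *
t=grab_frame("top");si=grab_frame("side")
a=cv2.resize(t[180:290,355:485],None,fx=3,fy=3);b=cv2.resize(si[160:270,270:400],None,fx=3,fy=3)
cv2.imwrite("pics/c5.png",cv2.convertScaleAbs(np.hstack([a,b]),alpha=1.7))
E
```

```text
t: 21.12
position: [0.5268, -0.1805, 0.182]
eef_rot: [-3.139, -0.001, 1.371]
ft_force: [0.9, -0.1, 0.8]
grip_width: 0.051
grasp_force: 0.0
t: 21.75
position: [0.4708, -0.4581, 0.2015]
eef_rot: [3.142, 0.001, 1.37]
ft_force: [0.2, 0.5, 0.5]
grip_width: 0.051
grasp_force: 0.0
t: 22.38
position: [0.3553, -0.432, 0.2021]
eef_rot: [3.141, 0.001, 1.372]
ft_force: [0.6, 0.4, 0.3]
grip_width: 0.0512
grasp_force: 0.0
```

View pics/c5.png

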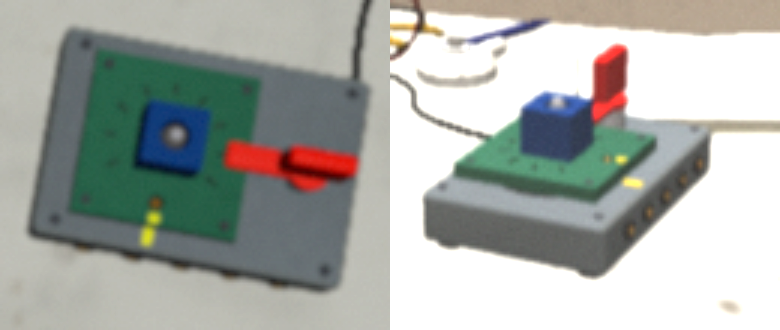

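The plate is flush over shaft (175,135) and pin (155,202). The latch arm lies over the plate edge (230,155), pointing at the shaft.

```bash
python3 -c "
from station import close_job;print(close_job())"
```

```text
the job is handed in; nothing more can be done
None
```

The job is handed in: I opened the latch to its stop, seated the plate flush over the shaft and pin, and turned the latch back to its closed stop, pointing at the shaft; the robot was clear of everything at about 22 s.

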